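Hold a specimen slide flush on the tilted port of a reflectance meter

ROBOT

A 6-joint arm with a two-finger parallel gripper is mounted at the origin on a cart in front of the work surface, level with it; the furniture and walls round the work are solid. World frame = base frame: x ahead of the robot, y to its left, z up, the work surface at z = 0. Lengths are in mm, angles in degrees, forces in N, time in s.
With the tool pointing down it reaches from about 350 to 850 mm from the base axis. Payload 8.1 kg.
Tool frame: the origin (TCP) lies midway between the tips of the shut fingers; the grasp point (between the pads) lies 19 mm behind it; z points along the fingers, y is the direction in which the jaws open and shut (so a half turn about z gives the same grasp; the last joint's range is limited). The gripper opens to 85 mm and grips with 20 to 120 N. Pads are 22 mm wide; open, the fingers measure 114 mm over their backs; the gripper's body (76 mm by 85 mm) begins 54 mm behind the grasp point. The pads swing forward as they close: fully open they stand 13 mm farther back than shut.
Start: joints at [69.477, 7.471, 85.268, -0, 87.261, -4.893], TCP at [161.635, 577.823, 231.292] pointing down, gripper open.
Joint ranges: [-169.43, 169.43], [-51.17, 129.36], [1.28, 143.12], [-76.62, 256.62], [0, 156.53], [-152.29, 152.29]. Speed limits (degrees/s): [136.94, 136.94, 159.86, 180, 180, 180].

INTERFACE

Orientations are given as [roll, pitch, yaw] about the fixed x, y, z axes, in that order (R = Rz(yaw) Ry(pitch) Rx(roll)).
In Python, from bench import telemetry, snapshot, camera_params, job gives the robot as it stands. The module is installed in compiled form; this text tells all that it offers.
- The arm moves only by the shell command python3 -m jog 'ROWS' [FORCE]. ROWS is JSON, a list that holds one entry, the list of rows, each a list of 7 numbers: the shift along the tool's x, y, z in units of 50 mm (1.0 is 50 mm), then the turn, a rotation vector about the tool's x, y, z in units of 2 pi rad (1.0 is 2 pi rad), then the opening, from 0 (shut) to 1 (fully open). In form: [[[dx, dy, dz, rx, ry, rz, claw], ...]]. A call has 1 to 12 rows; each row shifts and turns the commanded pose from where the row before left it, along the tool's axes as they then stand; what a row does not reach is not made up. A row lasts 1/8 s, in which the tool goes at most 62.5 mm and 10.7 degrees, less where a joint would pass 70% of its speed; a pose out of reach is approached as far as the arm can. A call with a number of a shift or a turn outside -1 to 1 is refused whole. A call with a gripper value outside its range is refused whole. The fingers move at their own pace and stop on an object; FORCE is the grip in N (left out, the last holds). Time passes only in rows, so rows that do not move let the fingers close. It gives the time, the measured TCP pose, the force and the opening at its end, in the units of the state.
- telemetry.sense(): the state, without advancing time (a new reading comes with each control period).
- snapshot(name): name is "scene" or "top" or "wrist"; returns (picture, depth): 400x640x3 uint8, red, green, blue; 400x640 float32, mm along the optical axis (not along the pixel's ray), 0 where there is no reading.
- camera_params(name): a dict with "K" (3x3 intrinsics, pixels), "extrinsics" (4x4, takes a point from camera to world coordinates). Camera axes: x right, y down, z forward; pixel columns grow to the right and rows downward; lengths in mm; the calibration is good to about 2 mm. A picture is of the moment at which its call begins: read the wrist's pose just before it. camera_params takes no time and is no camera call; for the wrist camera it gives the pose at the moment of the call.
- job.hand_in(): hands the job in, once; it reports no verdict.
The state is a dict: "time": time; "joint_pos": joint angles; "qd": joint speeds; "joint_efforts": joint torques, N m; "tool_pos": TCP position; "tcp_rot": TCP orientation; "ft_force": force on the tool from outside, world axes, zero at the start; "wrist_torque": the same for the moment, N m; "finger_gap": finger opening in mm.
Only numpy, scipy, OpenCV 4.12 (cv2) and the standard library are available. Lean on these libraries where they do the work, as an engineer would, in place of code of your own. Each camera call takes 0.05 s, during which the arm holds its last target. There are 200 camera calls.

TASK

I am about to take a reading on the reflectance meter, whose measuring head is locked at a slope. Take the specimen slide off its rest by the black grip on its back and hold it, glass down, on the sloping face: tilted to match so that it lies flush over the port, with its lower long edge down on the ledge; if the dust shutter is anywhere in the way, swing it fully aside. Press gently and finish while still holding the slide there - do not let go - and leave the head's angle, the petri dish and the timer as they are.

Things in the scene. Friction and masses are not known exactly. Their poses are not given: they have to be found in the camera images.
- port (a point): Centre of the round dark port (19 mm glass), level with the flat aluminium face of the meter's tilting head. z = outward normal of the face, x = up the slope, y = level, to the robot's left. Slope 11 to 32 degrees, lower edge nearest the robot, different each time, locked. Well placed, the slide's long sides lie along y and its underside centre is at about x = -1.5, y = 0, z = 0 mm.
- head_top_edge (a point): Middle of the upper edge of the sloping face, 56 mm up the slope (x) from the port; it must stay where it is. The face runs from x = -28 to +56 mm and y = -61 to +61 mm. The steel ledge near its lower edge is 104 mm long and stands 5 mm proud of the face; its inner (upper) side is at x = -17.5 mm from the port.
- meter: Bench reflectance meter, fixed: white base 172 x 156 mm, 30 mm high; the head hangs between grey cheeks at y = +-65 to +-74 mm, 89 mm high (a knob reaches to y = 93 mm); low housing behind, 66 mm high. Origin: centre of its underside; -x is its front, turned roughly to the robot, y along the ledge, z up. The port is about 84 mm above the worktop.
- shutter (a joint): Angle of the black dust shutter, which swings on the face about a pivot 44 mm up the slope from the port. 0 = its disc (28 mm across, top 3.5 mm above the face) covers the port; it grows as the disc swings to the robot's right (port's -y), to a stop at 1.75. Below 1.3 it is in the slide's way; above 1.35 it is fully aside. It stays where it is left; about 1 N at the pin turns it.
- shutter_pin (a point): Top of the upright steel pin (9 mm thick, 18 mm tall) at the middle of the shutter's disc, 44 mm from the pivot, to be pinched from above or pushed. Its top is 21.5 mm above the face.
- slide_holder: Loose slide bonded under an aluminium plate, 50 to 100 g; together 32 (x) x 76 (y, long) x 5.4 mm (z). Origin: centre of the underside (glass). Mid-top stands the black grip block, 24 (x) x 18 mm (y: pinch across this), its top 31.4 mm above the underside. A half turn about z makes no difference. Starts lying level on its rest, glass down, 14 mm above the worktop.
- slide_grip (a point): Centre of the top of the grip block, 31.4 mm above the underside.
- slide_rest: Fixed grey plastic rest on which the slide starts, 58 x 98 mm; two rails 14 mm high carry the slide's ends between end stops (22 mm high, 82 mm apart). Origin: centre of its underside; y along the slide. Rest and meter stand side by side, either may be the left one.
- petri_dish: Bystander: closed petri dish, 62 mm across, 18 mm high, loose, between rest and meter. Origin: centre of underside.
- timer: Bystander: white laboratory timer, 58 x 62 x 20 mm, loose, between rest and meter. Origin: centre of underside.
There are look-alikes about, which are no part of the job. Leave any orange look-alike of the slide_rest alone.

How it is judged:
By the outcome, as a careful person would: the job done as asked, in the order asked, and still so for the second after the job is handed in, while the arm keeps its last pose, push and grip.
It also fails if it takes over 58 s, if anything falls off the work surface, if the arm or the gripper's body presses on something with over 40 N, if the wrist force passes 120 N, or if a joint passes its speed limit or range.

## Working session

There is one attempt and no reset: what is moved stays moved. The work goes in short steps, Python scripts to look and compute and a shell command to move; the robot and the scene stay as the last step left them, time stands still between calls to the robot, and variables do not carry over. Pictures are saved under pics/ and viewed, about 8 in all and at most 12, crops included, and the job is handed in when it is done.

```bash
mkdir -p pics; cat > h.py <<'E'
import numpy as np, cv2
from scipy.spatial.transform import Rotation as Ro
from bench import telemetry, snapshot, camera_params, job
def snap(n,save=None):
    cp=camera_params(n); p,d=snapshot(n)
    if save: cv2.imwrite('pics/'+save,p[...,::-1])
    K=np.array(cp['K']);E=np.array(cp['extrinsics'])
    v,u=np.mgrid[0:400,0:640]
    c=np.stack([(u-K[0,2])/K[0,0]*d,(v-K[1,2])/K[1,1]*d,d],-1)
    w=c@E[:3,:3].T+E[:3,3]; w[d==0]=np.nan
    return p,d,w,K,E
def pose():
    s=telemetry.sense(); return np.array(s['tool_pos']),Ro.from_euler('xyz',s['tcp_rot'],degrees=True).as_matrix(),s
def delta(Tp,TR):
    "shift in tool axes (units 50mm) if translated first, then rotvec in units of 2pi"
    p,R,s=pose(); return R.T@(np.array(Tp)-p)/50, Ro.from_matrix(R.T@TR).as_rotvec()/2/np.pi
E
python3 - <<'E'
from h import *
print(telemetry.sense())
for n in('scene','top'):
    p,d,w,K,E=snap(n,n+'1.png'); print(n,K.tolist(),E.round(2).tolist()); np.save(n+'_w.npy',w)
a=[cv2.imread(f'pics/{n}1.png') for n in('scene','top')]
E
```

```text
{'time': 0.0, 'joint_pos': array([ 6.94764770e+01,  7.51571635e+00,  8.53306043e+01,  1.79190202e-04,
        8.72607069e+01, -4.89475309e+00]), 'qd': array([ 0.03355352, -0.05246419, -0.02337253,  0.05435059,  0.01585977,
        0.09761343]), 'joint_efforts': array([-3.84870200e-04, -5.69402182e+01, -5.00551379e+01, -1.94834229e-04,
        1.46721618e-02,  7.11385884e-07]), 'tool_pos': array([161.44129268, 577.2965119 , 230.22538624]), 'tcp_rot': array([-1.79893378e+02, -9.31050978e-03,  1.64371213e+02]), 'ft_force': array([-0.08058475,  0.183479  , -0.30810878]), 'wrist_torque': array([-0.01801054, -0.06727794, -0.00205039]), 'finger_gap': 85.27378199105868}
scene [[422.74546446685645, 0.0, 321.9546834949419], [0.0, 422.74546446685645, 196.5121017027335], [0.0, 0.0, 1.0]] [[0.47, -0.6, 0.64, -194.7], [-0.88, -0.33, 0.33, -459.77], [0.01, -0.72, -0.69, 825.53], [0.0, 0.0, 0.0, 1.0]]
top [[368.91621407012826, 0.0, 319.71857180263873], [0.0, 368.91621407012826, 197.76046395144644], [0.0, 0.0, 1.0]] [[-0.01, -0.98, 0.19, 291.88], [-1.0, 0.01, -0.0, -82.21], [0.0, -0.19, -0.98, 1059.54], [0.0, 0.0, 0.0, 1.0]]
```

View pics/top1.png

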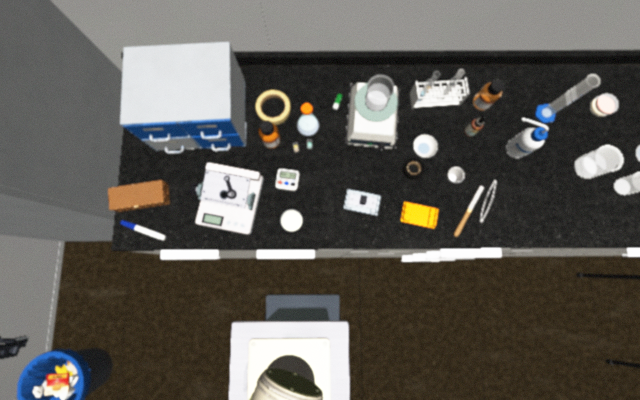

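View pics/scene1.png

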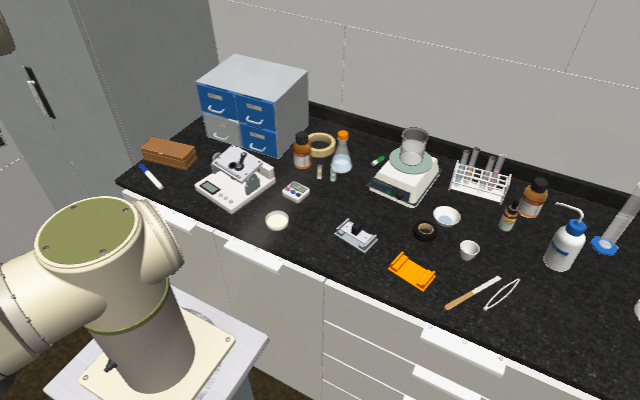

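The top view shows the meter at (230,197), with the black shutter arm at about (232,187). The slide on its grey rest is at (362,202), the dish at (291,220), the timer at (288,180) and the orange decoy at (420,214).

```bash
python3 - <<'E'
from h import *
w=np.load('top_w.npy'); im=cv2.imread('pics/top1.png'); g=cv2.cvtColor(im,cv2.COLOR_BGR2GRAY)
# slide region
z=w[...,2]
m=np.zeros(z.shape,bool); m[183:222,335:392]=1
a=m&(z>8)&(z<60)&(g>90); pts=w[a][:,:2].astype(np.float32); print('rest rect',cv2.minAreaRect(pts), np.nanmedian(z[a]))
b=m&(z>32)&(g<90); print('grip',b.sum(),w[b].mean(0) if b.any() else 0, np.argwhere(b).mean(0))
for n,(r,c) in {'dish':(220,291),'timer':(180,288)}.items(): print(n,w[r,c])
m[:]=0; m[160:240,192:270]=1
a=m&(z>20); print('meter rect',cv2.minAreaRect(w[a][:,:2].astype(np.float32)))
for r in range(164,236,4): print(r,[int(x) if x==x else -1 for x in z[r,196:268:4]], [int(x) for x in g[r,196:268:4]])
big=np.hstack([cv2.resize(im[155:240,190:275],None,fx=5,fy=5,interpolation=cv2.INTER_CUBIC),cv2.resize(im[175:230,335:395],None,fx=5,fy=425/55,interpolation=cv2.INTER_CUBIC)])
cv2.imwrite('pics/crop.png',big)
E
```

```text
rest rect ((484.98870849609375, -208.49530029296875), (92.1247787475586, 50.790748596191406), 77.44881439208984) 19.534038132883666
grip 32 [ 481.52048419 -207.07743063   45.48186199] [199.78125 362.84375]
dish [429.87645727  -4.28836771  14.38566757]
timer [546.45388641   5.17196964  17.45713303]
meter rect ((491.9115295410156, 180.03216552734375), (171.2745361328125, 171.09945678710938), 78.39264678955078)
164 [-1, 2, 0, 65, 64, 68, 2, -1, -3, 5, -2, 4, 0, -2, 0, 0, 0, -1] [32, 39, 38, 250, 247, 238, 158, 77, 46, 28, 34, 38, 38, 27, 35, 41, 36, 35]
168 [1, 0, 1, 64, 65, 66, 67, 67, 68, 67, 65, 4, 1, -3, 0, -2, 0, -1] [41, 37, 59, 249, 251, 252, 251, 252, 252, 249, 237, 166, 97, 47, 35, 32, 32, 38]
172 [0, -2, 0, 95, 94, 93, 60, 67, 63, 67, 66, 65, 64, 70, 67, 64, 0, -1] [39, 36, 81, 211, 240, 233, 211, 227, 249, 252, 252, 251, 251, 251, 251, 242, 64, 34]
176 [0, 0, 0, 91, 92, 97, 92, 95, 98, 94, 95, 91, 64, 66, 66, 64, 33, 0] [31, 32, 145, 243, 243, 241, 242, 203, 156, 239, 224, 204, 235, 248, 251, 252, 169, 37]
180 [1, -2, 93, 89, 90, 91, 89, 98, 96, 90, 98, 94, 92, 96, 28, 40, 28
[... 1482 characters left out ...]
1, 121, 192, 171, 151, 149, 238, 250, 250, 251, 251, 251, 251, 242, 48, 34, 38]
220 [27, 27, 29, 33, 31, 33, 31, 34, 31, 28, 28, 31, 29, 32, 16, 1, 0, 0] [239, 249, 151, 197, 198, 199, 155, 246, 246, 249, 250, 251, 251, 251, 209, 39, 41, 43]
224 [2, 19, 27, 26, 31, 34, 32, 31, 29, 32, 29, 31, 32, 31, -3, -2, 0, -2] [104, 205, 233, 219, 167, 143, 96, 249, 243, 249, 240, 246, 247, 251, 143, 37, 46, 40]
228 [5, 0, -1, 0, 0, -1, 16, 28, 30, 27, 28, 30, 26, 25, 2, 0, -1, 1] [35, 43, 38, 45, 71, 127, 191, 243, 250, 250, 250, 250, 250, 250, 87, 41, 39, 43]
232 [3, -1, 1, 3, -2, 2, 2, 0, -1, -2, 0, 14, 25, 26, 1, 3, -4, -2] [40, 39, 37, 34, 37, 43, 32, 26, 33, 74, 133, 210, 245, 239, 43, 37, 42, 41]
```

View pics/crop.png

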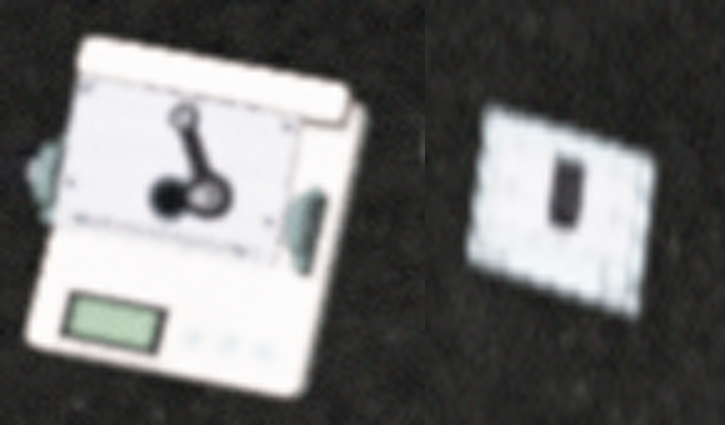

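The shutter is only partly open: the disc is at crop (208,195), the port at (168,198) and the pivot at (185,117). I'll move the wrist camera over the meter for a closer measurement.

```bash
python3 - <<'E'
from h import *
R=Ro.from_euler('xyz',[180,0,168.4],degrees=True).as_matrix()
print(delta([440,180,330],R)); cp=camera_params('wrist'); p,Rt,s=pose(); E=np.array(cp['extrinsics']); print(cp['K'],(Rt.T@(E[:3,3]-p)).round(1),(Rt.T@E[:3,:3]).round(3).tolist())
w=np.load('top_w.npy'); q=w[178:206,204:248].reshape(-1,3); q=q[np.isfinite(q[:,0])&(q[:,2]>70)]
for i in range(8):
    A=np.c_[q[:,:2],np.ones(len(q))]; c=np.linalg.lstsq(A,q[:,2],rcond=None)[0]; r=q[:,2]-A@c; q=q[abs(r)<max(4,2*r.std())]
print(c,len(q),r.std(),'slope',np.degrees(np.arctan(np.hypot(*c[:2]))),'yaw',np.degrees(np.arctan2(c[1],c[0]))); print(w[194:196,223:225].mean((0,1)), w[193,231])
E
```

```text
(array([-7.50515196, -6.15560216, -1.98369904]), array([-2.68951773e-04, -3.17666507e-05, -1.11881334e-02]))
[[283.78760108   0.         319.45250491]
 [  0.         283.78760108 195.20658261]
 [  0.           0.           1.        ]] [  66.8    1.5 -142.3] [[-0.0, -0.965, -0.262], [1.0, -0.0, -0.0], [0.0, -0.262, 0.965]]
[ 0.20564568 -0.04839873 -8.2274639 ] 1010 1.8160189450928406 slope 11.92913803757381 yaw -13.243558725548167
[490.98834923 173.02337004  84.01161012] [490.98368844 148.32980236 103.30928659]
```

```bash
python3 -m jog '[[[-0.69,-0.494,-0.02,0,0,-0.001,1],[-0.69,-0.494,-0.02,0,0,-0.001,1],[-0.69,-0.494,-0.02,0,0,-0.001,1],[-0.69,-0.494,-0.02,0,0,-0.001,1],[-0.69,-0.494,-0.02,0,0,-0.001,1],[-0.69,-0.494,-0.02,0,0,-0.001,1],[-0.69,-0.494,-0.02,0,0,-0.001,1],[-0.69,-0.494,-0.02,0,0,-0.001,1],[-0.69,-0.494,-0.02,0,0,-0.001,1],[-0.69,-0.494,-0.02,0,0,-0.001,1],[-0.69,-0.494,-0.02,0,0,-0.001,1],[-0.69,-0.494,0,0,0,-0.001,1]]]' && python3 -m jog '[[[0,0,0,0,0,0,1],[0,0,0,0,0,0,1]]]' && python3 - <<'E'
from h import *
p,R,s=pose(); print(p,s['tcp_rot'])
im,d,w,K,E=snap('wrist','wrist1.png'); np.savez('w1.npz',w=w,K=K,E=E)
E
```

```text
time: 1.6
tool_pos: [494.5, 191.0, 242.0]
tcp_rot: [-180.0, -0.0, 168.7]
ft_force: [-0.1, 1.2, 0.5]
finger_gap: 85.4
time: 1.85
tool_pos: [493.4, 192.3, 241.8]
tcp_rot: [-180.0, -0.1, 168.7]
ft_force: [-0.6, -0.1, 0.3]
finger_gap: 85.0
[493.4155742  192.33434856 241.7916202 ] [-1.79991761e+02 -7.15500640e-02  1.68652728e+02]
```

View pics/wrist1.png

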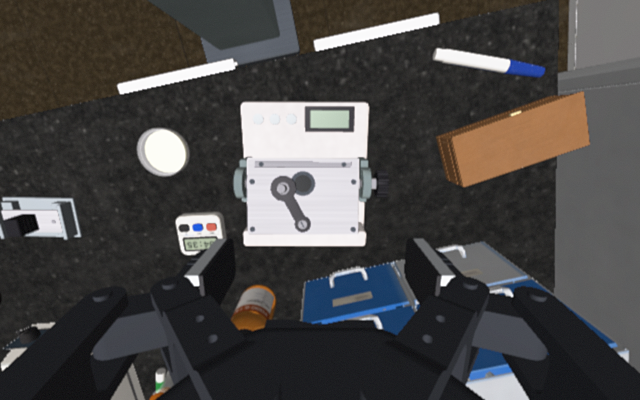

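The wrist view shows the port at about (303,183), the shutter pin at (283,187), the pivot at (303,225), the ledge along row 162, and the slide on its rest at the far left.

```bash
cat > m.py <<'E'
from h import *
import sys
def ray(K,E,uv):
    d=np.linalg.inv(K)@[uv[0],uv[1],1]; return E[:3,3],E[:3,:3]@d
def onplane(K,E,uv,c,off=0):  # plane z=c0x+c1y+c2, offset along normal
    o,d=ray(K,E,uv); n=np.array([-c[0],-c[1],1]); L=np.linalg.norm(n); return o+d*((c[2]+off*L-n@o)/(n@d))
def fitplane(w,box):
    r0,r1,c0,c1=box; q=w[r0:r1,c0:c1].reshape(-1,3); q=q[np.isfinite(q[:,0])&(q[:,2]>65)]
    for i in range(10):
        A=np.c_[q[:,:2],np.ones(len(q))]; c=np.linalg.lstsq(A,q[:,2],rcond=None)[0]; r=q[:,2]-A@c
        q=q[abs(r)<max(2,2*r.std())]
    return c,len(q),r.std()
E
python3 - <<'E'
from m import *
f=np.load('w1.npz');w,K,E=f['w'],f['K'],f['E']; im=cv2.imread('pics/wrist1.png'); g=cv2.cvtColor(im,cv2.COLOR_BGR2GRAY)
c,n,s=fitplane(w,(172,228,252,352)); print(c,n,s,'slope',np.degrees(np.arctan(np.hypot(*c[:2]))),'yaw',np.degrees(np.arctan2(c[1],c[0])))
P=lambda u,v,o=0:onplane(K,E,(u,v),c,o).round(1)
for nm,u,v,o in(('port',303,183,0),('pinbase',283,187,3.5),('pintop',283,187,21.5),('pivot',303,225,4)): print(nm,P(u,v,o))
big=cv2.resize(im[145:250,230:385],None,fx=5,fy=5,interpolation=cv2.INTER_CUBIC); cv2.imwrite('pics/c2.png',big)
E
```

```text
[  0.21352936  -0.04384782 -13.62215786] 4644 0.7349142617437767 slope 12.297245873766236 yaw -11.60425809183114
port [491.2 176.   83.5]
pinbase [490.4 154.4  87.9]
pintop [486.7 157.5 105.4]
pivot [533.7 167.5  97.1]
```

View pics/c2.png

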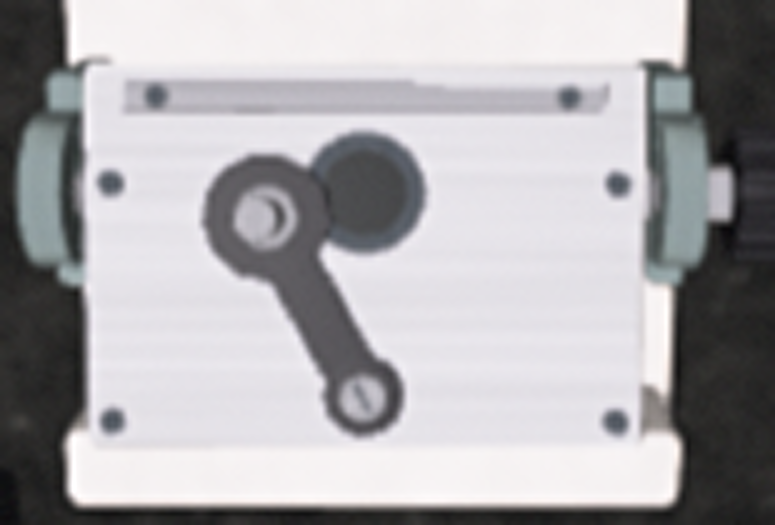

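```bash
cat > face.py <<'E'
from m import *
slope,yaw=np.radians(12.3),np.radians(-11.6)
h=np.array([np.cos(yaw),np.sin(yaw),0]); X=np.cos(slope)*h+[0,0,np.sin(slope)]; Y=np.array([-np.sin(yaw),np.cos(yaw),0]); N=np.cross(X,Y)
FR=np.c_[-X,Y,-N]
P0=np.array([491.2,175.8,83.5])
def F(x,y,z): return P0+x*X+y*Y+z*N
E
python3 - <<'E'
from face import *
f=np.load('w1.npz');w,K,E=f['w'],f['K'],f['E']
c=[X@[1,0,0],0,0]; n=N; 
def P(u,v,o):
    o_,d=ray(K,E,(u,v)); t=(N@(P0-o_)+o)/(N@d); q=o_+d*t-P0; return np.round([q@X,q@Y,q@N],1)
T=lambda a,b:(230+(a+.5)/5-.5,145+(b+.5)/5-.5)
for nm,a,b,o in(('port',366,192,0),('pivot',364,397,4),('disc',266,217,3.5),('pintop',256,217,21.5),('ledge',366,111,5),('L',87,200,0),('R',645,200,0),('top',366,444,0)): print(nm,P(*T(a,b),o))
q=w[172:228,252:352].reshape(-1,3); q=(q-P0)@N; print('height med',np.nanmedian(q))
d=P(*T(266,217),3.5); th=np.arctan2(-d[1],44-d[0]); print('th',th)
print(delta(F(d[0],d[1],70),FR)); print(delta(F(d[0],d[1],6),FR))
for t in np.linspace(th,1.65,8): print(t.round(2),np.round([-(44-44*np.cos(t))/50,-44*np.sin(t)/50],3))
E
```

```text
port [-0. -0.  0.]
pivot [44.1 -0.2  4. ]
disc [  5.4 -21.3   3.5]
pintop [  5.  -21.   21.5]
ledge [-17.3   0.2   5. ]
L [  2.  -60.6   0. ]
R [ 1.5 60.5  0. ]
top [55.1  0.   0. ]
height med 0.2224664462076732
th 0.5042344452483927
(array([ 0.16759249, -0.76536153,  1.77855852]), array([ 8.98603315e-05, -3.43049309e-02,  8.57039689e-04]))
(array([-0.10616948, -0.76681862,  3.02893936]), array([ 8.98603315e-05, -3.43049309e-02,  8.57039689e-04]))
0.5 [-0.11  -0.425]
0.67 [-0.189 -0.545]
0.83 [-0.287 -0.65 ]
1.0 [-0.401 -0.738]
1.16 [-0.528 -0.806]
1.32 [-0.664 -0.853]
1.49 [-0.806 -0.877]
1.65 [-0.95  -0.877]
```

```bash
python3 -m jog '[[[0.04,-0.19,0.44,0,0,0,0.45],[0.04,-0.19,0.44,0,0,0,0.45],[0.04,-0.19,0.44,0,0,0,0.45],[0.04,-0.19,0.44,0,0,0,0.45],[0,0,0,0,-0.0171,0.0008,0.45],[0,0,0,0,-0.0172,0,0.45],[0,0,0,0,0,0,0.45],[0,0,0,0,0,0,0.45]]]' 20; python3 - <<'E'
from face import *
d,r=delta(F(5.3,-21.2,6),FR);print(d.round(3),r.round(4))
E
```

```text
time: 2.9
tool_pos: [478.6, 157.3, 155.0]
tcp_rot: [179.9, 12.3, 168.5]
ft_force: [0.2, 0.5, 0.2]
finger_gap: 38.5
[ 0.029 -0.013  1.314] [0.0002 0.     0.0002]
```

```bash
python3 -m jog '[[[0.01,-0.005,0.44,0,0,0,0.45],[0.01,-0.005,0.44,0,0,0,0.45],[0.01,0,0.3,0,0,0,0.45],[0,0,0.13,0,0,0,0.45],[0,0,0,0,0,0,0.45],[0,0,0,0,0,0,0],[0,0,0,0,0,0,0],[0,0,0,0,0,0,0],[0,0,0,0,0,0,0]]]' 20; python3 - <<'E'
from face import *
d,r=delta(F(5.3,-21.2,6),FR);print(d.round(3),r.round(4))
E
```

```text
time: 4.03
tool_pos: [491.2, 153.6, 90.7]
tcp_rot: [180.0, 12.4, 168.4]
ft_force: [-1.3, -0.5, 5.3]
finger_gap: 8.0
[0.012 0.011 0.002] [ 0.0001  0.0003 -0.    ]
```

The pin is pinched. Now I'll swing it along the arc.

```bash
python3 -m jog '[[[-0.08,-0.12,-0.02,0,0,0,0],[-0.098,-0.105,0,0,0,0,0],[-0.114,-0.088,0,0,0,0,0],[-0.127,-0.068,0,0,0,0,0],[-0.136,-0.047,0,0,0,0,0],[-0.142,-0.024,0,0,0,0,0],[-0.11,0,0,0,0,0,0],[0,0,0,0,0,0,0],[0,0,0,0,0,0,0]]]' 20; python3 - <<'E'
from face import *
p,R,s=pose();q=p-P0;q=[q@X,q@Y,q@N];print(q,np.arctan2(-q[1],44-q[0]),s['finger_gap'],s['ft_force'])
E
```

```text
time: 5.15
tool_pos: [525.5, 122.1, 99.8]
tcp_rot: [-179.9, 12.4, 168.4]
ft_force: [-0.7, -5.6, 1.3]
finger_gap: 7.6
[np.float64(46.8458803904952), np.float64(-45.676315272125734), np.float64(6.465628426410207)] 1.633021276310541 7.5654592242687855 [-0.74483088 -5.56437047  1.28810111]
```

```bash
python3 -m jog '[[[0,0,0,0,0,0,0.35],[0,0,0,0,0,0,0.35],[0,0,0,0,0,0,0.35],[0,0,-0.3,0,0,0,0.35],[0,0,-0.7,0,0,0,0.5],[0,0,-0.9,0,0.017,0,0.5],[0,0,-0.5,0,0.017,0,0.5],[0,0,0,0,0,0,0.5]]]' 20; python3 - <<'E'
from m import *
K=np.array(camera_params('top')['K']);E=np.array(camera_params('top')['extrinsics'])
o,d=ray(K,E,(362.84,199.78)); g=o+d*((45.4-o[2])/d[2]); print(g)
R=Ro.from_euler('xyz',[180,0,167.5],degrees=True).as_matrix()
a,r=delta([g[0]+5,g[1],190],R);print(a.round(3),r.round(4))
snap('wrist','wrist_s.png')
E
```

```text
time: 6.15
tool_pos: [504.6, 128.1, 221.1]
tcp_rot: [179.9, 0.4, 168.4]
ft_force: [0.2, -0.3, -1.2]
finger_gap: 42.6
[ 481.53931996 -207.07749094   45.4       ]
[-0.995 -6.64   0.613] [0.0004 0.0011 0.0024]
```

```bash
python3 -m jog '[[[-0.1,-0.664,0.06,0,0.0011,0.0024,0.5],[-0.1,-0.664,0.06,0,0,0,0.5],[-0.1,-0.664,0.06,0,0,0,0.5],[-0.1,-0.664,0.06,0,0,0,0.5],[-0.1,-0.664,0.06,0,0,0,0.5],[-0.1,-0.664,0.06,0,0,0,0.5],[-0.1,-0.664,0.06,0,0,0,0.5],[-0.1,-0.664,0.06,0,0,0,0.5],[-0.1,-0.664,0.06,0,0,0,0.5],[-0.1,-0.664,0.06,0,0,0,0.5],[0,0,0,0,0,0,0.5],[0,0,0,0,0,0,0.5]]]' 20; python3 - <<'E'
from h import *
im,d,w,K,E=snap('wrist','wrist2.png'); np.savez('w2.npz',w=w,K=K,E=E); print(pose()[:1])
E
```

```text
time: 7.7
tool_pos: [479.0, -206.0, 186.1]
tcp_rot: [180.0, -0.3, 167.5]
ft_force: [0.0, -0.2, 0.7]
finger_gap: 42.5
(array([ 479.32704858, -205.75810553,  186.39874296]),)
```

View pics/wrist2.png

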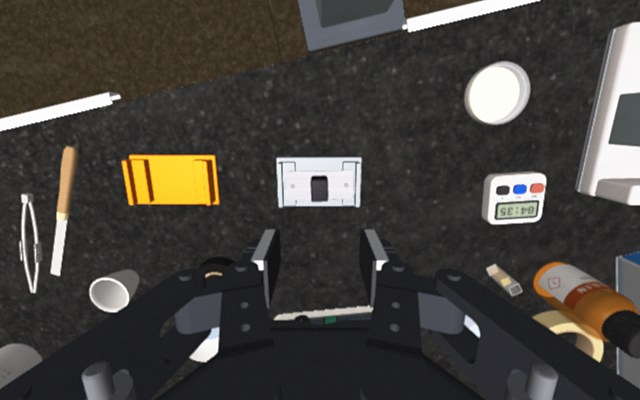

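The slide lies centred at (319,182), its grip block at (319,189), and it is aligned with the jaws. Next I'll measure the block's top and the slide's yaw.

```bash
python3 - <<'E'
from m import *
f=np.load('w2.npz');w,K,E=f['w'],f['K'],f['E']; im=cv2.imread('pics/wrist2.png'); g=cv2.cvtColor(im,cv2.COLOR_BGR2GRAY)
sub=(g<70)[170:206,290:350]; n,l,st,ce=cv2.connectedComponentsWithStats(sub.astype(np.uint8)); i=1+np.argmax(st[1:,4]); print(st[i],ce[i]+[290,170])
z=w[...,2]; blk=np.zeros_like(g,bool); blk[170:206,290:350]=(l==i)
top=blk&(z>42); print('top px',top.sum(),np.argwhere(top).min(0),np.argwhere(top).max(0),'z',np.nanmedian(z[top]))
r,c=np.argwhere(top).astype(float).T
r0,r1,c0,c1=r.min()-.5,r.max()+.5,c.min()-.5,c.max()+.5
def at(u,v,h):
    o,d=ray(K,E,(u,v)); return (o+d*((h-o[2])/d[2])).round(1)
print('grip top',at((c0+c1)/2,(r0+r1)/2,45.4), w[top].mean(0), at(c0,r0,45.4),at(c1,r1,45.4))
m=np.zeros_like(top); m[150:212,270:366]=1; m&=(g>100)&(z>5); print('rest',cv2.minAreaRect(w[m][:,:2].astype(np.float32)))
v,u=np.nonzero(m); print(cv2.minAreaRect(np.c_[u,v].astype(np.float32)))
E
```

```text
[ 22   6  15  25 286] [319.54895105 188.90559441]
top px 242 [179 312] [200 326] z 45.14009196425579
grip top [ 482.4 -205.7   45.4] [ 484.11545141 -205.4377739    45.08355704] [ 469.5 -210.6   45.4] [ 495.6 -200.6   45.4]
rest ((483.1849060058594, -205.4078369140625), (95.66763305664062, 54.8367919921875), 76.35624694824219)
((318.5, 182.5), (49.0, 83.0), 90.0)
```

```bash
python3 - <<'E'
from m import *
R=Ro.from_euler('xyz',[180,0,167.5],degrees=True).as_matrix()
a,r=delta([482.8,-205.6,23],R);print(a.round(3),r.round(4))
E
```

```text
[-0.085  0.016  3.268] [ 0.0001 -0.0009  0.0002]
```

```bash
python3 -m jog '[[[-0.04,0.01,0.6,0,-0.0005,0,0.42],[-0.045,0.006,0.7,0,0,0,0.42],[0,0,0.7,0,0,0,0.42],[0,0,0.6,0,0,0,0.42],[0,0,0.4,0,0,0,0.42],[0,0,0.2,0,0,0,0.42],[0,0,0.05,0,0,0,0.42],[0,0,0,0,0,0,0.42]]]' 20; python3 -m jog '[[[0,0,0,0,0,0,0.1],[0,0,0,0,0,0,0],[0,0,0,0,0,0,0],[0,0,0,0,0,0,0],[0,0,0,0,0,0,0]]]' 60
```

```text
time: 8.75
tool_pos: [484.2, -206.9, 25.2]
tcp_rot: [-180.0, -0.0, 167.6]
ft_force: [-0.2, 0.2, -0.6]
finger_gap: 36.1
time: 9.38
tool_pos: [484.6, -207.4, 25.7]
tcp_rot: [-180.0, 0.0, 167.5]
ft_force: [0.4, 0.6, 7.1]
finger_gap: 16.6
```

```bash
python3 -m jog '[[[0,0,-0.1,0,0,0,0],[0,0,-0.3,0,0,0,0],[0,0,-0.6,0,0,0,0],[0,0,-0.7,0,0,0,0],[0,0,-0.8,0,0,0,0],[0,0,-0.7,0,0,0,0],[0,0,-0.3,0,0,0,0],[0,0,0,0,0,0,0],[0,0,0,0,0,0,0]]]' 60; python3 - <<'E'
from face import *
im,d,w,K,E=snap('wrist','wrist3.png'); np.savez('w3.npz',w=w,K=K,E=E)
R=Ro.from_euler('xyz',[180,0,168.4],degrees=True).as_matrix()
a,r=delta(F(-1.5,0,95),R);print(a.round(3),r.round(4), Ro.from_matrix(R.T@FR).as_rotvec()/2/np.pi)
E
```

```text
time: 10.5
tool_pos: [483.1, -206.5, 197.6]
tcp_rot: [179.9, -0.3, 167.5]
ft_force: [-0.9, -1.4, -1.5]
finger_gap: 16.7
[1.92  7.494 0.445] [ 0.0002 -0.0008 -0.0024] [ 2.09552361e-17 -3.41666667e-02  1.00250208e-17]
```

View pics/wrist3.png

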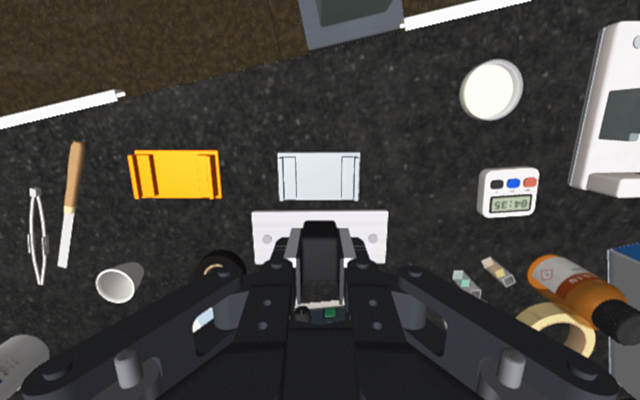

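The slide is held squarely, with its front edge at row 211 and its ends at columns 252 and 387; the rest is empty.

```bash
python3 - <<'E'
from m import *
f=np.load('w3.npz');w,K,E=f['w'],f['K'],f['E']; im=cv2.imread('pics/wrist3.png'); g=cv2.cvtColor(im,cv2.COLOR_BGR2GRAY).astype(int)
p,R,s=pose(); t=(w-p)@R
m=np.zeros(g.shape,bool); m[205:268,245:395]=1; m&=(g>140)&(abs(t[...,2])<25); q=t[m]
print('n',m.sum(),'tool z of plate top',np.nanmedian(q[:,2]),'x',np.nanpercentile(q[:,0],[1,99]),'y',np.nanpercentile(q[:,1],[1,99]))
A=np.c_[q[:,:2],np.ones(len(q))]; print('plane in tool',np.linalg.lstsq(A,q[:,2],rcond=None)[0])
zt=np.nanmedian(q[:,2])
def at(u,v):
    o,d=ray(K,E,(u,v)); o=(o-p)@R; d=d@R; return (o+d*((zt-o[2])/d[2])).round(1)
for col in(262,290,350,380):
    e=np.abs(np.diff(g[200:225,col])).argmax()+200.5; print(col,e,at(col,e))
for row in(225,245,258):
    gl=np.diff(g[row,240:275]).argmax()+240.5; gr=np.diff(g[row,370:400]).argmin()+370.5; print(row,at(gl,row),at(gr,row))
E
```

```text
n 3754 tool z of plate top 6.340789857814716 x [-13.48829524  16.69596252] y [-35.92816775  38.76245034]
plane in tool [ 6.32991383e-03 -1.78221842e-03  6.21754018e+00]
262 211.5 [ 16.8 -30.3   6.3]
290 210.5 [ 17.4 -14.9   6.3]
350 210.5 [17.4 18.2  6.3]
380 210.5 [17.4 34.8  6.3]
225 [  8.8 -36.6   6.3] [ 8.8 38.9  6.3]
245 [ -3.3 -36.3   6.3] [-3.3 39.1  6.3]
258 [-11.5 -36.2   6.3] [-11.5  39.    6.3]
```

```bash
python3 -m jog '[[[0.16,0.6245,0.02,0,0,0,0],[0.16,0.6245,0.02,0,0,0,0],[0.16,0.6245,0.02,0,0,0,0],[0.16,0.6245,0.02,0,0,0,0],[0.16,0.6245,0.02,0,0,0,0],[0.16,0.6245,0.02,0,0,0,0],[0.16,0.6245,0.02,0,0,0,0],[0.16,0.6245,0.02,0,0,0,0],[0.16,0.6245,0.02,0,0,0,0],[0.16,0.6245,0.02,0,0,0,0],[0.16,0.6245,0.02,0,0,0,0],[0.16,0.6245,0.02,0,0,-0.0024,0]]]' 60; python3 -m jog '[[[0,0,0,0,-0.0125,0,0],[0,0,0,0,-0.0125,0,0],[0,0,0,0,-0.0095,0,0],[0,0,0,0,0,0,0],[0,0,0,0,0,0,0]]]'; python3 - <<'E'
from face import *
im,d,w,K,E=snap('wrist','wrist4.png'); np.savez('w4.npz',w=w,K=K,E=E)
a,r=delta(F(5,-1.4,11.7+25),FR);print(a.round(3),r.round(4))
E
```

```text
time: 12.05
tool_pos: [470.0, 180.4, 185.9]
tcp_rot: [-179.9, -0.3, 168.4]
ft_force: [1.2, 0.2, -1.7]
finger_gap: 16.7
time: 12.68
tool_pos: [470.7, 179.5, 187.0]
tcp_rot: [-180.0, 12.2, 168.4]
ft_force: [-0.1, -0.2, -0.5]
finger_gap: 16.7
[-0.06  -0.017  1.381] [-0.     -0.0002 -0.    ]
```

View pics/wrist4.png

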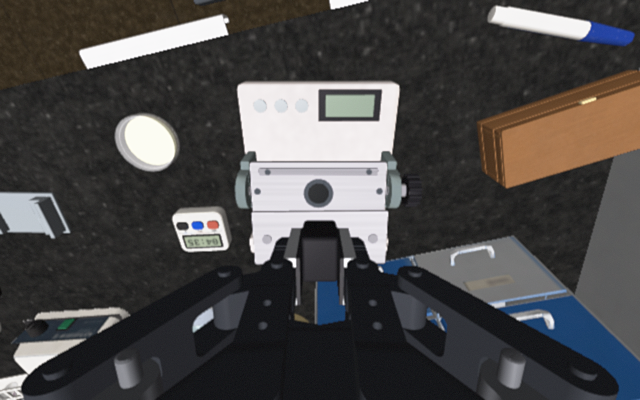

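The port is clear at (318,192), between the ledge and the held slide's front edge (row 211). One last check of the face against the tool before lowering.

```bash
python3 - <<'E'
from face import *
f=np.load('w4.npz');w,K,E=f['w'],f['K'],f['E']; im=cv2.imread('pics/wrist4.png'); g=cv2.cvtColor(im,cv2.COLOR_BGR2GRAY)
p,R,s=pose(); q=w[181:207,262:376].reshape(-1,3); q=(q-p)@R; q=q[np.isfinite(q[:,0])]; h=np.median(q[:,2]); q=q[abs(q[:,2]-h)<5]
A=np.c_[q[:,:2],np.ones(len(q))]; c=np.linalg.lstsq(A,q[:,2],rcond=None)[0]; print('face in tool',c,len(q),'tilt deg',np.degrees(c[:2]),'pred h',(p-P0)@N)
sub=(g<110)[172:210,295:342].astype(np.uint8); n,l,st,ce=cv2.connectedComponentsWithStats(sub); i=1+np.argmax(st[1:,4]); uv=ce[i]+[295,172]; print(st[i],uv)
o,d=ray(K,E,uv); o=(o-p)@R; d=d@R; t=(c[2]+c[0]*0-o[2])/d[2]; print('port in tool',o+d*t,'pred',(P0-p)@R)
E
```

```text
face in tool [-1.14668693e-04  3.00864335e-04  1.05679738e+02] 2954 tilt deg [-0.00657003  0.01723826] pred h 105.77849355594181
[ 10   8  27  27 584] [318.01027397 192.89726027]
port in tool [  2.03106262   0.11017569 105.67973808] pred [  1.94175956   0.57432104 105.78116775]
```

The face is parallel to the tool to within 0.02°, and the predictions agree to 0.5 mm. I'll lower to about 2 mm above the face, 4 mm up-slope of the final spot.

```bash
python3 -m jog '[[[-0.03,-0.01,0.4,0,0,0,0],[-0.034,-0.011,0.5,0,0,0,0],[0,0,0.4,0,0,0,0],[0,0,0.3,0,0,0,0],[0,0,0.15,0,0,0,0],[0,0,0.05,0,0,0,0],[0,0,0.02,0,0,0,0],[0,0,0,0,0,0,0],[0,0,0,0,0,0,0]]]' 60; python3 - <<'E'
from face import *
p,R,s=pose();q=p-P0;print(np.round([q@X,q@Y,q@N],1),(np.array(s['ft_force'])@np.c_[X,Y,N]).round(1))
E
```

```text
time: 13.85
tool_pos: [493.1, 174.2, 100.1]
tcp_rot: [180.0, 12.4, 168.4]
ft_force: [0.2, -0.5, -0.7]
finger_gap: 16.3
[ 5.7 -1.2 15.7] [ 0.1 -0.4 -0.7]
```

```bash
python3 -m jog '[[[0,0,0.03,0,0,0,0],[0,0,0.03,0,0,0,0],[0,0,0,0,0,0,0],[0,0,0,0,0,0,0]]]'; python3 -m jog '[[[0,0,0.02,0,0,0,0],[0,0,0,0,0,0,0],[0,0,0,0,0,0,0]]]';  python3 - <<'E'
from face import *
p,R,s=pose();q=p-P0;print(np.round([q@X,q@Y,q@N],1),(np.array(s['ft_force'])@np.c_[X,Y,N]).round(1))
E
```

```text
time: 14.35
tool_pos: [493.5, 173.9, 96.5]
tcp_rot: [180.0, 12.3, 168.4]
ft_force: [0.0, -0.5, -1.8]
finger_gap: 16.9
time: 14.72
tool_pos: [493.7, 173.9, 96.2]
tcp_rot: [180.0, 12.3, 168.4]
ft_force: [-5.1, -1.0, 5.6]
finger_gap: 16.6
[ 5.5 -1.3 11.8] [-3.5 -2.   6.5]
```

```bash
python3 -m jog '[[[0.03,0,-0.01,0,0,0,0],[0.04,0,0,0,0,0,0],[0.02,0,0,0,0,0,0],[0,0,0,0,0,0,0],[0,0,0,0,0,0,0]]]';  python3 - <<'E'
from face import *
p,R,s=pose();q=p-P0;print(np.round([q@X,q@Y,q@N],1),(np.array(s['ft_force'])@np.c_[X,Y,N]).round(1))
E
python3 -m jog '[[[0.015,0,0,0,0,0,0],[0,0,0,0,0,0,0],[0,0,0,0,0,0,0]]]';  python3 - <<'E'
from face import *
p,R,s=pose();q=p-P0;print(np.round([q@X,q@Y,q@N],1),(np.array(s['ft_force'])@np.c_[X,Y,N]).round(1))
E
```

```text
time: 15.35
tool_pos: [489.4, 174.9, 95.2]
tcp_rot: [180.0, 12.3, 168.4]
ft_force: [0.3, 0.5, 2.7]
finger_gap: 17.0
[ 0.9 -1.3 11.8] [0.8 0.5 2.6]
time: 15.72
tool_pos: [488.7, 175.0, 95.1]
tcp_rot: [180.0, 12.3, 168.4]
ft_force: [0.4, -1.2, 1.8]
finger_gap: 16.3
[ 0.3 -1.3 11.8] [ 1.  -1.   1.6]
```

Continuing in small steps until the ledge pushes back.

```bash
for i in 1; do :; done; python3 -m jog '[[[0.012,0,0.002,0,0,0,0],[0,0,0,0,0,0,0],[0,0,0,0,0,0,0]]]';  python3 - <<'E'
from face import *
p,R,s=pose();q=p-P0;print(np.round([q@X,q@Y,q@N],1),(np.array(s['ft_force'])@np.c_[X,Y,N]).round(1))
E
python3 -m jog '[[[0.012,0,0.002,0,0,0,0],[0,0,0,0,0,0,0],[0,0,0,0,0,0,0]]]';  python3 - <<'E'
from face import *
p,R,s=pose();q=p-P0;print(np.round([q@X,q@Y,q@N],1),(np.array(s['ft_force'])@np.c_[X,Y,N]).round(1))
E
```

```text
time: 16.1
tool_pos: [488.3, 175.1, 95.0]
tcp_rot: [180.0, 12.3, 168.4]
ft_force: [1.5, -0.2, 3.3]
finger_gap: 16.9
[-0.2 -1.3 11.8] [2.1 0.1 2.9]
time: 16.48
tool_pos: [488.0, 175.2, 94.9]
tcp_rot: [180.0, 12.4, 168.4]
ft_force: [2.8, -1.5, 4.0]
finger_gap: 17.0
[-0.6 -1.3 11.8] [ 3.9 -0.9  3.3]
```

```bash
python3 -m jog '[[[0.012,0,0.006,0,0,0,0],[0,0,0,0,0,0,0],[0,0,0,0,0,0,0],[0,0,0,0,0,0,0]]]';  python3 - <<'E'
from face import *
im,d,w,K,E=snap('wrist','wrist5.png'); np.savez('w5.npz',w=w,K=K,E=E)
p,R,s=pose();q=p-P0;print(np.round([q@X,q@Y,q@N],1),(np.array(s['ft_force'])@np.c_[X,Y,N]).round(1),s['wrist_torque'])
cv2.imwrite('pics/c5.png',cv2.resize(im[150:300,220:420,::-1],None,fx=4,fy=4,interpolation=cv2.INTER_CUBIC))
im,d,w,K,E=snap('scene','scene2.png'); cv2.imwrite('pics/c6.png',cv2.resize(im[130:230,170:320,::-1],None,fx=5,fy=5,interpolation=cv2.INTER_CUBIC))
E
```

```text
time: 16.98
tool_pos: [488.0, 175.2, 94.9]
tcp_rot: [180.0, 12.4, 168.4]
ft_force: [5.8, -3.2, 5.3]
finger_gap: 16.7
[-0.6 -1.3 11.8] [ 7.1 -1.   5.4] [-0.48595411 -0.94676767 -0.09341595]
```

View pics/c5.png

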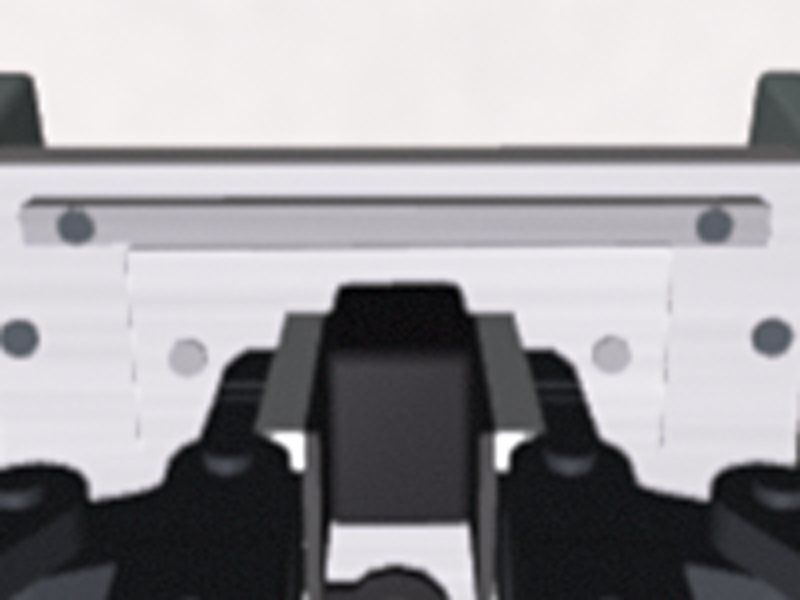

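View pics/c6.png

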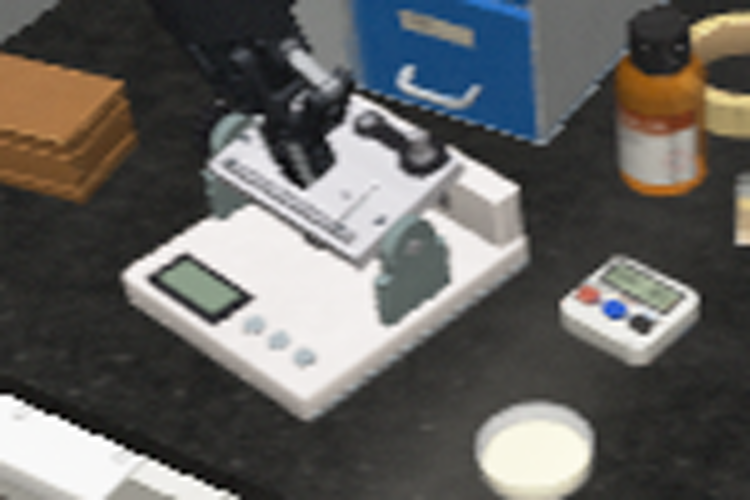

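The slide lies flush against the ledge (crop row 248). It spans columns 128–670 against the ledge's 22–768, so it is centred to within about 1 mm. The shutter is fully aside, and the dish and timer are undisturbed.

```bash
python3 -m jog '[[[0,0,0,0,0,0,0],[0,0,0,0,0,0,0],[0,0,0,0,0,0,0],[0,0,0,0,0,0,0]]]'; python3 - <<'E'
from face import *
p,R,s=pose();q=p-P0;print(np.round([q@X,q@Y,q@N],1),(np.array(s['ft_force'])@np.c_[X,Y,N]).round(1))
print(job.hand_in())
E
```

```text
time: 17.58
tool_pos: [488.0, 175.2, 94.9]
tcp_rot: [180.0, 12.4, 168.4]
ft_force: [5.2, -3.5, 5.9]
finger_gap: 16.5
[-0.6 -1.2 11.8] [ 6.9 -2.3  4.5]
the job is handed in; nothing more can be done
None
```

The slide is on the meter's sloping face, glass down and still held. Its lower long edge is against the ledge, and I handed the job in at about 17.6 s.

The shutter was partly over the port at first (about 0.5 rad), so I pinched its pin and swung it to about 1.63 rad. I then lifted the slide off its rest by the grip, tilted it 12.3° to match the face, set it down and slid it to the ledge.

**Last checks:**
- **Fit:** The tool was parallel to the face to within 0.02° just before lowering. Contact came at the predicted height, and the picture shows the slide flush along the ledge and centred to within about 1 mm.
- **Force:** The readings held steady at about 5 N into the face and 7 N against the ledge. The grip was set to 60 N.
- **Surroundings:** By eye in the last scene picture, the shutter is fully aside and the head, petri dish and timer look unmoved; I did not measure them again.

No check failed. The finger opening read about 1.5 mm less than the 18 mm block, and also read about 1 mm under on the 9 mm pin. The port under the slide can't be seen directly.

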